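# Put the engraving pen in its tube and hold the parts case open

## Task

For the stock check, take the orange engraving pen out of the wooden stand and slide it, the same way up, fully home into the steel tube on the side of the parts case, and let go of it while the lid is still shut. Then lift the blue sprung lid by its yellow handle and hold it still at 60 degrees open (give or take 6), and finish there, still holding the handle, because the lid springs shut when let go. Leave everything else as it is: the green scriber stays in its stand.

Things in the scene. Friction and masses are not known exactly. Their poses are not given: they have to be found in the camera images.
- engraver_centre (a point): orange engraving pen, a straight cylinder 18 mm in diameter and 140 mm long with two thin dark bands and a 5 mm chamfer at its lower end (the foot, down to 12 mm across); about 70 g. This point is its centre, 70 mm above the foot; z runs along the pen, away from the foot. It starts upright in one of the two holes of the stand, 103 mm of it showing
- engraver: the same pen; origin at the centre of its foot, z up along the pen
- scriber: green scriber, of the same shape and size as the engraving pen, upright in the stand's other hole; origin at the centre of its foot. Not to be moved
- stand: fixed wooden block, 70 mm (its x) by 150 mm (its y) by 45 mm high; origin at the centre of its underside. Two round holes 20.5 mm wide and 37 mm deep at y = -42 mm and y = +42 mm; which pen is in which hole varies
- case: fixed grey parts case, 150 mm (its x) by 220 mm (its y) by 70 mm high, origin at the centre of its underside, x from the handle side to the hinge side. The tube stands on the table beside its -y side. The blue lid covers it, top face 79 mm above the table (ribs to 83 mm)
- tube_floor (a point): inner floor of the steel tube, on its axis, 8 mm above the table, at x = 10 mm, y = -138 mm of the case; z up, axes as the case's. The tube is upright, its bore 20.5 mm, widening over the last 10 mm to 28 mm at the mouth, which is 76 mm above this point. A pen fully home stands with its foot on this floor and its upper 64 mm out of the tube
- lid (a joint): angle of the lid in rad, 0 shut, growing as its handle side goes up; 1.047 is 60 degrees; stop at 1.8. Gravity and a spring always push it shut: some 1 to 2.5 N at the handle
- lid_hinge (a point): middle of the lid's hinge line, 75 mm above the table over the far (+x) edge of the case; fixed, axes as the case's: the hinge line is its y
- handle_centre (a point): centre of the yellow lid handle's grip: a drum 20 mm in diameter and 28 mm long lying parallel to the hinge, 192 mm from the hinge line (75 mm above the table when shut), on a 14 mm wide neck that juts 40 mm from the lid's front edge. Free space all round it; pinched by its two flat ends from straight above, it can turn between the fingers as the lid swings. At angle a it is 192 cos(a) mm from the hinge towards the case's -x and 192 sin(a) mm above it
- jar_a: clear glass jar with brass lid, 60 mm wide, 85 mm high; bystander
- jar_b: amber glass jar with steel lid, 68 mm wide, 100 mm high; bystander
- carton: cardboard carton 70 x 110 x 60 mm; bystander
- tub: white plastic tub with lid, 90 mm wide, 88 mm high; bystander
- brush: wooden-handled brush lying flat; bystander
- hammer: hammer lying flat; bystander

How it is judged:
By the outcome, as a careful person would: the job done as asked, in the order asked, and still so for the second after the job is handed in, while the arm keeps its last pose, push and grip.
It also fails if it takes over 61 s, if anything falls off the work surface, if the arm or the gripper's body presses on something with over 40 N, if the wrist force passes 120 N, or if a joint passes its speed limit or range.

## Robot

A 6-joint arm with a two-finger parallel gripper is mounted at the origin on the work surface. World frame = base frame: x ahead of the robot, y to its left, z up, the work surface at z = 0. Lengths are in m, angles in rad, forces in N, time in s.
With the tool pointing down it reaches from about 0.3 to 0.775 m from the base axis. Payload 14.6 kg.
Tool frame: the origin (TCP) lies at the very end of the fingers, on their centre line; the grasp point (between the pads) lies 19 mm behind it; y points along the fingers, z is the direction in which the jaws open and shut, and the axes are right-handed (so a half turn about y gives the same grasp; the last joint's range is limited). The gripper opens to 94 mm and grips with 3 to 60 N. Pads are 16 mm wide; open, the fingers measure 119 mm over their backs; the gripper's body (75 mm by 177 mm) begins 78 mm behind the grasp point.
Start: joints at [-1.311, 0.3, 1.521, -0, 1.321, -0.067], TCP at [0.177, -0.521, 0.205] pointing down, gripper open.
Joint ranges: [-3.03, 3.03], [-0.79, 2.21], [0.23, 2.52], [-1.04, 4.18], [0, 3.07], [-2.55, 2.55]. Speed limits (rad/s): [2.22, 2.22, 2.57, 3.14, 3.14, 3.14].

## Interface

Orientations are given as [roll, pitch, yaw] about the fixed x, y, z axes, in that order (R = Rz(yaw) Ry(pitch) Rx(roll)).
In Python, from station import get_obs, camera, job gives the robot as it stands.
- The arm moves only by the tool step_arm, never from a script. Its argument "targets" is a list of rows, each a list of 6 numbers: the shift along the tool's x, y, z in mm, then the turn, a rotation vector about the tool's x, y, z in degrees. In form: [[dx, dy, dz, rx, ry, rz], ...]. A call has 1 to 12 rows; each row shifts and turns the commanded pose from where the row before left it, along the tool's axes as they then stand; what a row does not reach is not made up. A row lasts 1/8 s, in which the tool goes at most 62.5 mm and 10.7 degrees, less where a joint would pass 70% of its speed; a pose out of reach is approached as far as the arm can. A call is refused whole if a number of a shift passes 62.5 or a number of a turn 10.7, either way. A call with a gripper value outside its range is refused whole. "gripper" is the opening, from -1 (shut) to 1 (fully open), set as the call begins (left out, the last holds). The fingers move at their own pace and stop on an object; "squeeze" is the grip in N (left out, the last holds). Time passes only in rows, so rows that do not move let the fingers close. It gives the time, the measured TCP pose, the force and the opening at its end, in the units of the state.
- get_obs(): the state, without advancing time (a new reading comes with each control period).
- camera(name): name is "scene" or "top"; returns a dict with "pixels" (384x512x3 uint8, red, green, blue), "intrinsics" (3x3 intrinsics, pixels), "R" (3x3) and "t" (3): a world point X has camera coordinates R X + t. Camera axes: x right, y down, z forward; pixel columns grow to the right and rows downward; lengths in m; the calibration is good to about 2 mm. A picture is of the moment at which its call begins. There is no depth.
- job.hand_in(): hands the job in, once; it reports no verdict.
The state is a dict: "time_s": time; "qpos": joint angles; "joint_vel": joint speeds; "tau": joint torques, N m; "ee_pos": TCP position; "eef_rot": TCP orientation; "force": force on the tool from outside, world axes, zero at the start; "moment": the same for the moment, N m; "grip_width": finger opening in m.
Only numpy, scipy, OpenCV 4.12 (cv2) and the standard library are available. Lean on these libraries where they do the work, as an engineer would, in place of code of your own. Each camera call takes 0.05 s, during which the arm holds its last target.

## Working session

There is one attempt and no reset: what is moved stays moved. The work goes in short steps, Python scripts to look and compute and a tool call to move; the robot and the scene stay as the last step left them, time stands still between calls to the robot, and variables do not carry over. Pictures are saved under pics/ and viewed, and the job is handed in when it is done.

Besides the shell and the picture viewer there is one more tool, called after "Request:" as name(argument=value, ...), one argument or row to a line, values as JSON. step_arm: Moves the arm, as the interface text tells. Its arguments: {"type":"object","properties":{"targets":{"type":"array","items":{"type":"array","items":{"type":"number"}}},"gripper":{"type":"number"},"squeeze":{"type":"number"}},"required":["targets"]}

```bash
mkdir -p pics; ls
python3 - <<'E'
from station import get_obs, camera
import cv2, pickle
o=get_obs(); print(o)
d={}
for n in("scene","top"):
    c=camera(n); d[n]=c; cv2.imwrite(f"pics/{n}0.png",cv2.cvtColor(c["pixels"],cv2.COLOR_RGB2BGR)); print(n,c["intrinsics"],c["R"],c["t"], -c["R"].T@c["t"])
pickle.dump(d,open("cams0.pkl","wb"))
E
```

```text
pics
{'time_s': 0.0, 'qpos': array([-1.31058098e+00,  3.00474327e-01,  1.52158106e+00, -6.68733356e-06,
        1.32065972e+00, -6.65953592e-02]), 'joint_vel': array([-0.00156564,  0.00020629,  0.0007437 , -0.00093117,  0.00117733,
       -0.00188112]), 'tau': array([ 1.70137955e-03, -5.31800365e+01, -3.52734625e+01,  7.08798040e-02,
        2.44703132e-02, -1.32747095e-04]), 'ee_pos': array([ 0.17649618, -0.52064524,  0.20488456]), 'eef_rot': array([-1.57191672e+00,  6.82314164e-05, -2.81478032e+00]), 'force': array([ 0.37574416,  0.49178443, -0.35185872]), 'moment': array([-0.01036227,  0.0032721 , -0.00693066]), 'grip_width': 0.0938521086391977}
scene [[351.71495315   0.         251.09817496]
 [  0.         351.71495315 190.52816242]
 [  0.           0.           1.        ]] [[-0.18604438  0.98253992 -0.00167399]
 [ 0.74653437  0.14024851 -0.65039741]
 [-0.63880665 -0.12225247 -0.75959226]] [ 0.13406114 -0.34301921  1.43961152] [1.20065036 0.09238358 0.87064338]
top [[396.05852089   0.         250.3305888 ]
 [  0.         396.05852089 185.94581383]
 [  0.           0.           1.        ]] [[ 0.00883077 -0.99986693 -0.01371657]
 [-0.98409627 -0.00625612 -0.17752576]
 [ 0.17741632  0.01506611 -0.98402056]] [-0.03570635  0.56159245  1.26655361] [ 0.32826906 -0.05127025  1.34552215]
```

View pics/scene0.png

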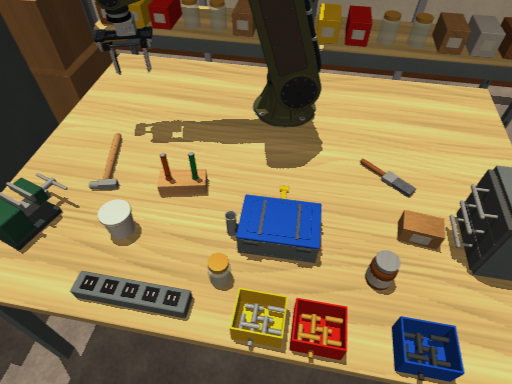

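View pics/top0.png

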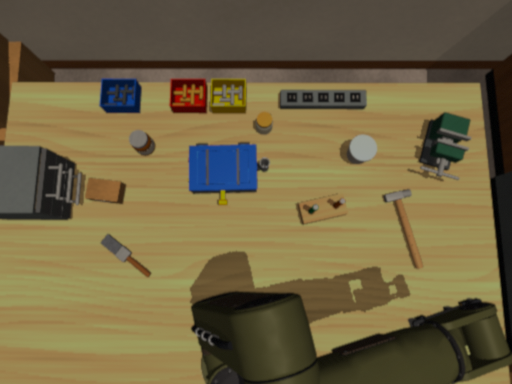

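The scene view shows the orange pen at about (166,167), the green scriber at (193,166), the tube at (231,222) and the handle at (284,191). In the top view the orange pen is at about (338,204), the green at (315,209), the tube at (263,164) and the handle at (223,198). I'll zoom in to measure them.

Run:
```python
import pickle,cv2,numpy as np
d=pickle.load(open("cams0.pkl","rb"))
def crop(n,x0,y0,w,h,s,out):
    im=cv2.cvtColor(d[n]["pixels"],cv2.COLOR_RGB2BGR)[y0:y0+h,x0:x0+w]
    cv2.imwrite(out,cv2.resize(im,None,fx=s,fy=s,interpolation=cv2.INTER_NEAREST))
crop("scene",145,140,190,130,4,"pics/sc_crop.png")
crop("top",180,130,180,100,4,"pics/top_crop.png")
```

```text
(no output)
```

View pics/sc_crop.png

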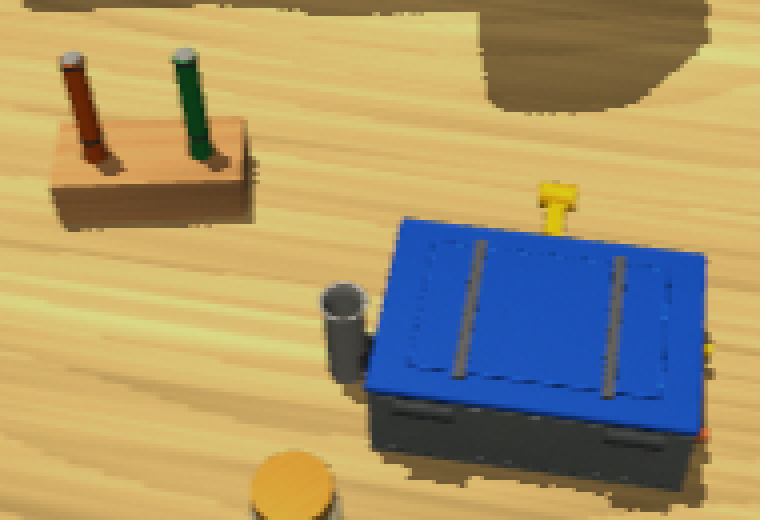

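View pics/top_crop.png

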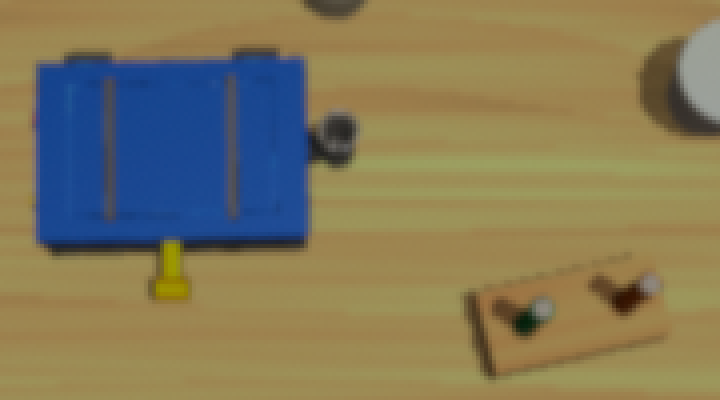

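```bash
cat > h.py <<'E'
import numpy as np,cv2
from station import get_obs,camera
def cen(c): return -c["R"].T@c["t"]
def ray(c,uv):
    d=c["R"].T@(np.linalg.inv(c["intrinsics"])@[uv[0],uv[1],1.]); return cen(c),d/np.linalg.norm(d)
def onz(c,uv,z):
    o,d=ray(c,uv); return o+d*(z-o[2])/d[2]
def tri(c1,u1,c2,u2):
    A=np.zeros((3,3));b=np.zeros(3)
    for c,u in((c1,u1),(c2,u2)):
        o,d=ray(c,u);P=np.eye(3)-np.outer(d,d);A+=P;b+=P@o
    x=np.linalg.solve(A,b)
    return x,[np.linalg.norm(np.cross(ray(c,u)[1],x-ray(c,u)[0])) for c,u in((c1,u1),(c2,u2))]
def proj(c,X):
    p=c["intrinsics"]@(c["R"]@np.asarray(X)+c["t"]); return p[:2]/p[2]
def hsv(c): return cv2.cvtColor(c["pixels"],cv2.COLOR_RGB2HSV)
def mask(c,lo,hi,box):
    m=cv2.inRange(hsv(c),np.array(lo),np.array(hi)); z=np.zeros_like(m);x0,y0,x1,y1=box;z[y0:y1,x0:x1]=m[y0:y1,x0:x1];return z
def big(m):
    n,l,s,ce=cv2.connectedComponentsWithStats(m); k=1+np.argmax(s[1:,4]); return (l==k).astype(np.uint8)*255,s[k],ce[k]
E
python3 - <<'E'
import pickle;from h import *
d=pickle.load(open("cams0.pkl","rb"));S=d["scene"];T=d["top"]
np.set_printoptions(precision=4,suppress=True)
for n,c,box in(("S",S,(220,180,335,270)),("T",T,(180,130,262,205))):
    m,s,ce=big(mask(c,(105,150,60),(125,255,255),box)); 
    m=cv2.morphologyEx(m,cv2.MORPH_CLOSE,np.ones((7,7)))
    cn=max(cv2.findContours(m,cv2.RETR_EXTERNAL,cv2.CHAIN_APPROX_NONE)[0],key=cv2.contourArea)
    h=cv2.convexHull(cn); q=cv2.approxPolyDP(h,5,True)[:,0]
    print(n,s,q.tolist()); P=np.array([onz(c,p,.079) for p in q]); print(P); print(np.linalg.norm(P-np.roll(P,-1,0),axis=1),P.mean(0))
    m,s,ce=big(mask(c,(22,180,80),(33,255,255),(270,180,300,200) if n=="S" else (210,185,235,210)));print("yellow",s,ce); np.save
    ys,xs=np.nonzero(m); print([(y,xs[ys==y].min(),xs[ys==y].max()) for y in np.unique(ys)])
for n,c,b in(("S",S,(155,148,215,185)),("T",T,(300,190,350,220))):
    H=hsv(c)
    for nm,lo,hi in(("or",(0,170,30),(11,255,255)),("gr",(50,120,20),(85,255,255)),("cap",(0,0,110),(179,60,255))):
        m=mask(c,lo,hi,b);k,l,s,ce=cv2.connectedComponentsWithStats(m); print(n,nm,[(s[i].tolist(),ce[i]) for i in range(1,k) if s[i,4]>4])
E
```

```text
S [ 236  195   85   54 3350] [[245, 196], [320, 204], [319, 247], [237, 237]]
[[ 0.5589 -0.0486  0.079 ]
 [ 0.5484  0.1686  0.079 ]
 [ 0.6925  0.1748  0.079 ]
 [ 0.7019 -0.0416  0.079 ]]
[0.2175 0.1442 0.2166 0.1431] [0.6254 0.0633 0.079 ]
yellow [280 186   9  13  85] [283.7059 190.9176]
[(np.int64(186), np.int64(280), np.int64(288)), (np.int64(187), np.int64(280), np.int64(288)), (np.int64(188), np.int64(280), np.int64(288)), (np.int64(189), np.int64(280), np.int64(288)), (np.int64(190), np.int64(280), np.int64(288)), (np.int64(191), np.int64(280), np.int64(287)), (np.int64(192), np.int64(282), np.int64(286)), (np.int64(193), np.int64(282), np.int64(285)), (np.int64(194), np.int64(282), np.int64(285)), (np.int64(195), np.int64(281), np.int64(285)), (np.int64(196), np.int64(281), np.int64(285)), (np.int64(197), np.int64(281), np.int64(285)), (np.int64(198), np.int64(282), np.int64(285))]
T [ 190  144   67   47 2731] [[254, 145], [254, 189], [190, 189], [190, 147]]
[[ 0.6945 -0.0428  0.079 ]
 [ 0.5466 -0.0439  0.079 ]
 [ 0.5453  0.1642  0.079 ]
 [ 0.6866  0.1693  0.079 ]]
[0.1478 0.20
[... 508 characters left out ...]
25)), (np.int64(200), np.int64(219), np.int64(226)), (np.int64(201), np.int64(218), np.int64(226)), (np.int64(202), np.int64(218), np.int64(226)), (np.int64(203), np.int64(218), np.int64(226)), (np.int64(204), np.int64(219), np.int64(226))]
S or [([161, 156, 11, 25, 105], array([165.9524, 168.6   ]))]
S gr [([189, 155, 9, 25, 103], array([193.0291, 167.3981]))]
S cap [([161, 153, 4, 3, 10], array([162.5, 154. ])), ([189, 152, 5, 3, 12], array([190.8333, 153.0833]))]
T or [([335, 203, 4, 4, 9], array([336.2222, 204.4444]))]
T gr [([310, 209, 3, 4, 11], array([310.9091, 210.3636]))]
T cap [([341, 199, 4, 4, 13], array([342.3846, 200.6154])), ([314, 205, 4, 5, 16], array([315.4375, 206.75  ]))]
```

Run:
```python
import pickle;from h import *
d=pickle.load(open("cams0.pkl","rb"));S=d["scene"];T=d["top"]
np.set_printoptions(precision=4,suppress=True)
# caps: tip of pens
for nm,a,b in(("or",(162.7,154.2),(342.2,200.7)),("gr",(191,153.3),(315.4,206.8))):
    print(nm,tri(S,a,T,b),onz(S,a,.148),onz(T,b,.148))
# handle drum
print("drum",tri(S,(284,188.2),T,(222.1,201.7)),onz(S,(284,188.2),.08),onz(T,(222.1,201.7),.08))
# tiles
def tile(c,x0,y0,w,h,s):
    im=cv2.cvtColor(c["pixels"],cv2.COLOR_RGB2BGR)[y0:y0+h,x0:x0+w]; return cv2.resize(im,(w*s,h*s),interpolation=cv2.INTER_NEAREST)
t=[tile(S,222,208,20,20,15),tile(T,253,154,20,20,15)]
t2=[tile(S,155,148,40,20,15)[:, :600]]
cv2.imwrite("pics/tube.png",np.clip(np.hstack(t)*1.5,0,255).astype(np.uint8))
print(S["pixels"][210:220,223:240].sum(2)//3); print(T["pixels"][155:172,255:272].sum(2)//3)
# stand outline (top face) in scene
for n,c,b in(("S",S,(150,160,215,200)),("T",T,(293,188,352,228))):
    H=hsv(c); print(n,H[180,170] if n=="S" else H[213,325], H[200,170] if n=="S" else H[225,345])
```

```text
or (array([ 0.5   , -0.3114,  0.146 ]), [np.float64(0.0019086018066033505), np.float64(0.0019086018066034461)]) [ 0.5019 -0.3083  0.148 ] [ 0.5003 -0.3129  0.148 ]
gr (array([ 0.4808, -0.2296,  0.146 ]), [np.float64(0.001861246629568458), np.float64(0.001861246629568468)]) [ 0.4826 -0.2268  0.148 ] [ 0.4811 -0.2311  0.148 ]
drum (array([0.5048, 0.0593, 0.0755]), [np.float64(0.0001621821322813776), np.float64(0.00016218213228133354)]) [0.5087 0.0597 0.08  ] [0.5042 0.0588 0.08  ]
[[160 162 163 164 163 156 161 172 171 163 160 165 166 166 166 166 167]
 [170 166 164 157 160 153 106  93  96 107 147 171 157 164 165 165 165]
 [178 178 173 144 100  87  86  85  86  89  92 135 167 151 160 160 162]
 [180 175 153 111  77  76  75  75  76  77  83  86 125 164 162 164 160]
 [177 171 130  69  67  67  67  68  68  68  70  78 120 158 165 177 177]
 [178 170 124  57  58  61  65  67  68  67  65  68 102 135 157 180 181]
 [177 174 129  43  51  60  66  68  69  67  65  63 121 171 170 176 162]
 [173 172 146  80  48  60  64  66  68  67  64  77 114 157 178 177 168]
 [166 165 158 131  92  59  64  68  67  66  76  9
[... 662 characters left out ...]

 [ 79  71  57  54  75  90  66  51  51  46  41  38  45  78 114 127 129]
 [ 79  69  47  39  62  81  68  59  65  56  48  43  55  89 121 128 128]
 [ 80  70  46  32  45  65  72  75  83  71  65  64  73 100 123 126 125]
 [ 80  72  52  33  34  49  70  87  95  81  81  89  87 101 120 125 124]
 [ 80  75  56  37  32  39  55  75  82  73  75  84  80  94 118 125 126]
 [ 81  74  57  43  39  35  38  48  54  52  54  60  69  96 121 128 129]
 [ 80  73  56  50  52  52  45  41  41  43  45  53  75 107 127 132 133]
 [ 82  77  71  75  84  91  77  57  48  50  55  69  94 120 133 135 135]
 [ 83  89  96 107 115 119 107  89  74  75  85  99 116 130 134 135 136]]
S [ 13 183 102] [ 20 129 218]
T [ 20 132 158] [ 28 105 156]
```

View pics/tube.png

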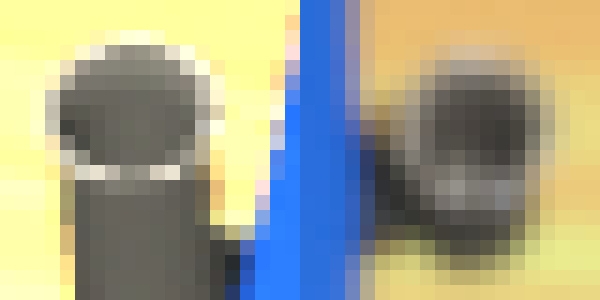

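Run:
```python
import pickle;from h import *
d=pickle.load(open("cams0.pkl","rb"));S=d["scene"];T=d["top"]
np.set_printoptions(precision=4,suppress=True)
a,b=(230.3,215),(264.1,161.9)
print("tube",tri(S,a,T,b),onz(S,a,.084),onz(T,b,.084))
# pen axis fit in scene, mask of orange+band
m=mask(S,(0,170,30),(11,255,255),(155,148,185,185)); ys,xs=np.nonzero(m)
k=np.polyfit(ys,xs,1); print("axis",k, "top at y155",np.polyval(k,155))
for y in (175,179): print(y,onz(S,(np.polyval(k,y),y),.045))
for y in (153,155,157): print(y,onz(S,(np.polyval(k,y),y),.148))
p=np.array([.5,-.311]); 
for z in(.045,.148): print(z,proj(S,[*p,z]),proj(T,[*p,z]))
# model from case centre fits
for ctr,yaw in(((.622,.0625),.045),):
    R=np.array([[np.cos(yaw),-np.sin(yaw)],[np.sin(yaw),np.cos(yaw)]])
    print("handle",ctr+R@[-.117,0],"tube",ctr+R@[.01,-.138],"hinge",ctr+R@[.075,0])
```

```text
tube (array([ 0.6363, -0.0756,  0.0818]), [np.float64(0.0007619367235460175), np.float64(0.0007619367235459736)]) [ 0.6377 -0.0744  0.084 ] [ 0.6359 -0.0763  0.084 ]
axis [  0.2562 122.7381] top at y155 162.44549221062834
175 [ 0.4913 -0.3165  0.045 ]
179 [ 0.5073 -0.3074  0.045 ]
153 [ 0.4974 -0.3123  0.148 ]
155 [ 0.5053 -0.3079  0.148 ]
157 [ 0.5131 -0.3034  0.148 ]
0.045 [168.3027 177.187 ] [334.9365 205.1989]
0.148 [162.0507 153.6592] [341.5888 200.8082]
handle [0.5051 0.0572] tube [ 0.6382 -0.0749] hinge [0.6969 0.0659]
```

Request:
step_arm(
  targets=[
    [0,0,0,0,8.1,0],
    [0,0,0,0,8.1,0],
    [-33,0,-19.5,0,0,0],
    [-33,0,-19.5,0,0,0],
    [-33,0,-19.5,0,0,0],
    [-33,0,-19.5,0,0,0],
    [-33,0,-19.5,0,0,0],
    [-33,0,-19.5,0,0,0],
    [-33,0,-19.5,0,0,0],
    [-33,0,-19.5,0,0,0],
    [-33,0,-19.5,0,0,0],
    [-33,0,-19.5,0,0,0],
  ],
  gripper=0.3,
)

```text
time_s: 1.6
ee_pos: [0.4985, -0.3107, 0.2051]
eef_rot: [-1.571, -0.001, -3.098]
force: [0.1, -0.4, 0.2]
grip_width: 0.0609
```

```bash
cat > look.py <<'E'
import sys,pickle
from h import *
np.set_printoptions(precision=4,suppress=True)
o=get_obs(); print(o["time_s"],o["ee_pos"],o["eef_rot"],"F",o["force"],"w",o["grip_width"],"q",o["qpos"])
tag=sys.argv[1]; tiles=[];d={}
for n,bx in(("scene",sys.argv[2]),("top",sys.argv[3])):
    c=camera(n);d[n]=c;x,y,w,h=map(int,bx.split(","));s=int(min(400//w,600//h))
    im=cv2.cvtColor(c["pixels"],cv2.COLOR_RGB2BGR)[y:y+h,x:x+w]
    im=np.clip(cv2.resize(im,None,fx=s,fy=s,interpolation=cv2.INTER_NEAREST)*1.4,0,255).astype(np.uint8)
    tiles.append(cv2.copyMakeBorder(im,0,600-im.shape[0],0,400-im.shape[1],cv2.BORDER_CONSTANT))
cv2.imwrite(f"pics/{tag}.png",np.hstack(tiles)); pickle.dump(d,open(tag+".pkl","wb"))
E
python3 look.py a1 110,90,100,110 280,130,100,100
```

```text
1.6 [ 0.4985 -0.3107  0.2051] [-1.5712 -0.0005 -3.0975] F [ 0.1422 -0.4001  0.1563] w 0.06094352506637383 q [-0.6196  0.3842  1.4092 -0.      1.3487  0.9071]
```

View pics/a1.png

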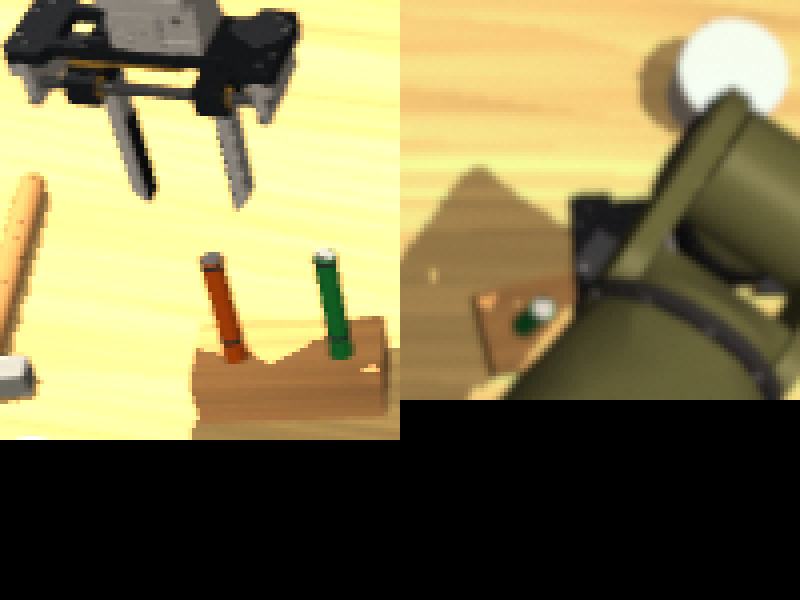

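The fingers hang open above the orange pen, with tips near scene (147,139) and (170,141). I'll compare that with the projected TCP.

Run:
```python
import pickle;from h import *
S=pickle.load(open("a1.pkl","rb"))["scene"]
e=np.array([.4985,-.3107,.2051]);a=np.array([.0446,-.999,0])
print(proj(S,e),proj(S,e+a*.0305),proj(S,e-a*.0305),proj(S,[.5,-.311,.148]),proj(S,[.5,-.311,.1]))
```

```text
[158.45084722 138.70339444] [148.1609116  137.71175412] [168.79952953 139.70069618] [162.05072349 153.65923845] [165.07674339 165.04685743]
```

Request:
step_arm(
  targets=[
    [-2,20,0,0,0,0],
    [0,20,0,0,0,0],
    [0,20,0,0,0,0],
    [0,20,0,0,0,0],
    [0,12,0,0,0,0],
    [0,7,0,0,0,0],
    [0,0,0,0,0,0],
  ],
)

```text
time_s: 2.58
ee_pos: [0.4995, -0.3116, 0.1064]
eef_rot: [-1.571, -0.0, -3.098]
force: [-0.3, -0.7, 0.7]
grip_width: 0.0613
```

```bash
python3 look.py a2 110,90,100,110 280,130,100,100
```

```text
2.575 [ 0.4995 -0.3116  0.1064] [-1.5709 -0.0002 -3.0977] F [-0.2848 -0.6501  0.6889] w 0.061286306690755535 q [-0.6199  0.4803  1.5118 -0.      1.1497  0.907 ]
```

View pics/a2.png

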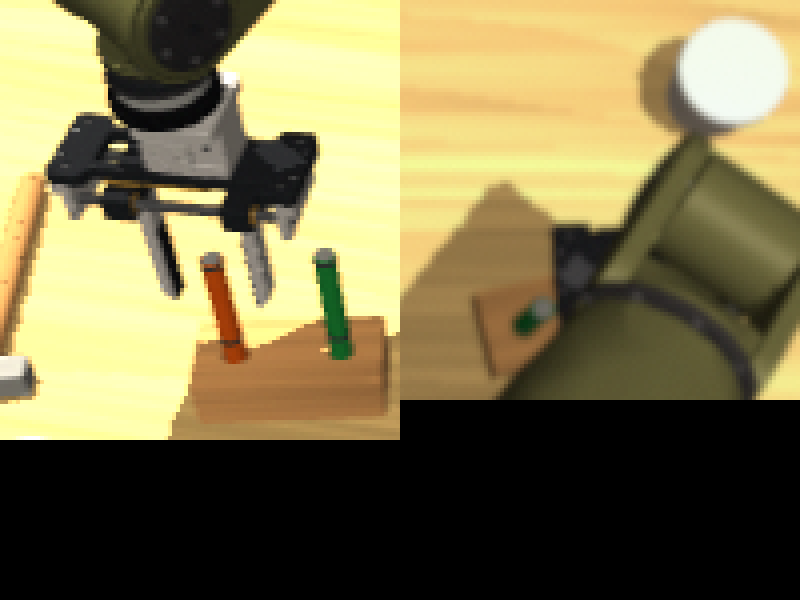

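The pen sits between the fingers, roughly 2 mm nearer the right-hand one. I'll nudge the arm and close the gripper.

Request:
step_arm(
  targets=[
    [0,0,-2,0,0,0],
    [0,0,0,0,0,0],
    [0,0,0,0,0,0],
    [0,0,0,0,0,0],
    [0,0,0,0,0,0],
    [0,0,0,0,0,0],
    [0,0,0,0,0,0],
  ],
  gripper=-1,
  squeeze=20,
)

```text
time_s: 3.55
ee_pos: [0.4995, -0.3095, 0.1064]
eef_rot: [-1.571, -0.0, -3.098]
force: [0.1, -0.3, -0.6]
grip_width: 0.0175
```

Request:
step_arm(
  targets=[
    [0,-6,0,0,0,0],
    [0,-12,0,0,0,0],
    [0,-20,0,0,0,0],
    [0,-24,0,0,0,0],
    [0,-24,0,0,0,0],
    [0,-22,0,0,0,0],
    [0,-14,0,0,0,0],
    [0,0,0,0,0,0],
    [0,0,0,0,0,0],
  ],
)

```text
time_s: 4.68
ee_pos: [0.4993, -0.3093, 0.2276]
eef_rot: [-1.572, -0.001, -3.098]
force: [0.3, 0.3, -0.6]
grip_width: 0.0176
```

```bash
python3 look.py a3 110,60,100,140 280,130,100,100
```

```text
4.675 [ 0.4993 -0.3093  0.2276] [-1.5716 -0.001  -3.0975] F [ 0.3339  0.2747 -0.5695] w 0.017556999478494793 q [-0.6169  0.3693  1.3774 -0.      1.3962  0.9098]
```

View pics/a3.png

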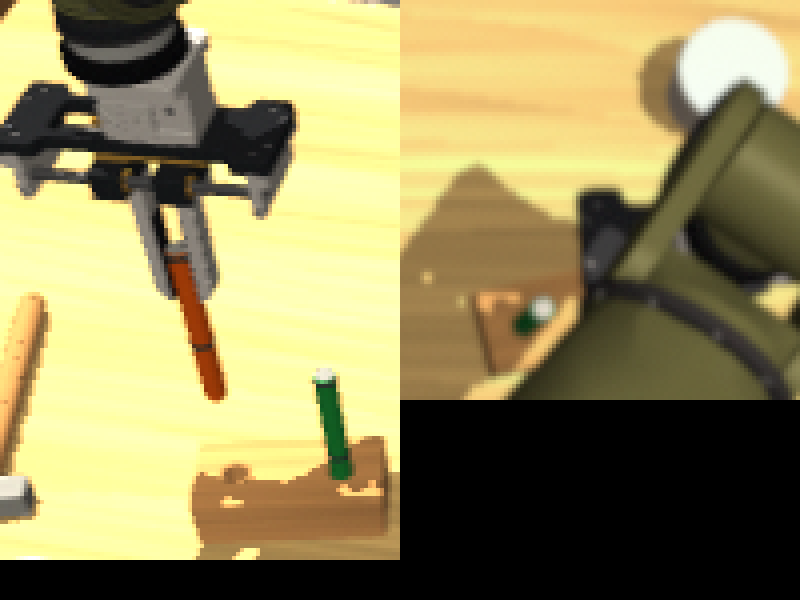

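The orange pen is held and clear of the stand, and the scriber is still in place. Next I'll check the pen's tilt and offset from its ends in the scene view, foot at about (164,158) and top at about (154,122).

Run:
```python
import pickle;from h import *
np.set_printoptions(precision=4,suppress=True)
S=pickle.load(open("a3.pkl","rb"))["scene"]
m,s,ce=big(mask(S,(0,170,30),(13,255,255),(140,115,175,165)))
ys,xs=np.nonzero(m); 
r=np.array([(y,xs[ys==y].mean()) for y in np.unique(ys)]); print(s,r[:,1].round(1),r[0,0])
k=np.polyfit(r[17:-3,0],r[17:-3,1],1); print(k)
e=np.array([.4993,-.3093]); 
for z in(.13,.16,.19,.208,.27): p=proj(S,[*e,z]); print(z,p,"axis x at row",np.polyval(k,p[1]))
```

```text
[152 124  14  36 169] [154.  155.5 154.  154.5 154.5 155.  155.  155.5 156.  156.  156.5 157.
 158.  158.  158.  158.5 159.  159.  159.5 160.  160.  160.  159.5 162.
 161.  161.  161.  162.  162.  162.  163.  163.  163.  163.  163.5 163. ] 124.0
[  0.2647 121.8162]
0.13 [163.8273 157.9345] axis x at row 163.6223617052975
0.16 [161.8924 150.6   ] axis x at row 161.68088024131936
0.19 [159.8706 142.9359] axis x at row 159.6521489144645
0.208 [158.6132 138.1699] axis x at row 158.39055004636714
0.27 [154.0064 120.7071] axis x at row 153.76806449708852
```

Request:
step_arm(
  targets=[
    [-9,-2,-14,0,0,0],
    [-18,0,-28,0,0,0],
    [-18,0,-28,0,0,0],
    [-18,0,-28,0,0,0],
    [-18,0,-28,0,0,0],
    [-18,0,-28,0,0,0],
    [-18,0,-28,0,0,0],
    [-18,0,-28,0,0,0],
    [-12,0,-17,0,0,0],
    [0,0,0,0,0,0],
    [0,0,0,0,0,0],
  ],
)

```text
time_s: 6.15
ee_pos: [0.6361, -0.0768, 0.2304]
eef_rot: [-1.571, -0.0, -3.098]
force: [0.7, -0.5, -0.3]
grip_width: 0.0177
```

```bash
python3 look.py a4 195,130,80,110 220,110,80,100
```

```text
6.15 [ 0.6361 -0.0768  0.2304] [-1.5707 -0.0002 -3.098 ] F [ 0.7491 -0.4503 -0.3134] w 0.017714324960342934 q [-0.1772  0.4919  1.1986 -0.0002  1.4512  1.35  ]
```

View pics/a4.png

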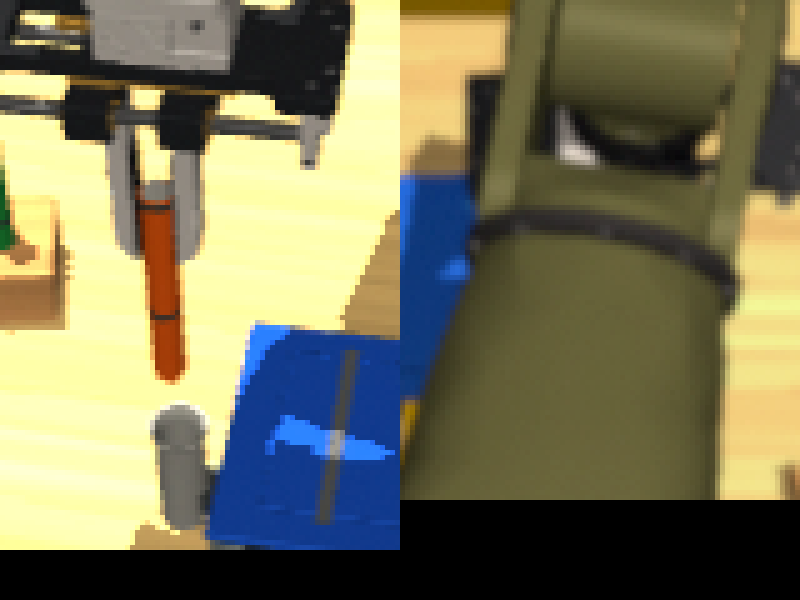

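The pen hangs above the tube, with its foot near scene (228.5,205) and the mouth at about (230.5,215). I'll compare the pen's axis with the mouth.

Run:
```python
import pickle;from h import *
np.set_printoptions(precision=4,suppress=True)
S=pickle.load(open("a4.pkl","rb"))["scene"]
m,s,ce=big(mask(S,(0,170,30),(13,255,255),(215,160,240,210)))
ys,xs=np.nonzero(m); print(s)
r=np.array([(y,xs[ys==y].mean()) for y in np.unique(ys)])
k=np.polyfit(r[16:-3,0],r[16:-3,1],1)
e=np.array([.6361,-.0768])
for z in(.084,.1324,.16,.20): p=proj(S,[*e,z]); print(z,p,"axis x",np.polyval(k,p[1]))
print("mouth axis x at row 215",np.polyval(k,215), onz(S,(np.polyval(k,215),215),.084),onz(S,(230.3,215),.084))
print(proj(S,[.637,-.0755,.084]),proj(S,[.637,-.0755,.008]))
```

```text
[222 172  10  34 201]
0.084 [229.5819 214.4035] axis x 229.22061131315968
0.1324 [228.712  203.5828] axis x 228.42838662907474
0.16 [228.1849 197.0257] axis x 227.9483088975092
0.2 [227.3768 186.9747] axis x 227.21243522634677
mouth axis x at row 215 229.26428571428576 [ 0.6383 -0.0772  0.084 ] [ 0.6377 -0.0744  0.084 ]
[229.9649 214.7285] [231.1859 230.1636]
```

Request:
step_arm(
  targets=[
    [-0.5,12,-2.2,0,0,0],
    [0,15,0,0,0,0],
    [0,12,0,0,0,0],
    [0,6,0,0,0,0],
    [0,4,0,0,0,0],
    [0,4,0,0,0,0],
    [0,0,0,0,0,0],
  ],
)

```text
time_s: 7.12
ee_pos: [0.6368, -0.0739, 0.1773]
eef_rot: [-1.571, -0.0, -3.098]
force: [-0.4, 1.0, -0.3]
grip_width: 0.0177
```

```bash
python3 look.py a5 195,130,80,110 220,110,80,100
```

```text
7.125 [ 0.6368 -0.0739  0.1773] [-1.5708 -0.0001 -3.0975] F [-0.4397  0.9667 -0.2971] w 0.01771472811082857 q [-0.1727  0.5263  1.2703  0.      1.3452  1.354 ]
```

View pics/a5.png

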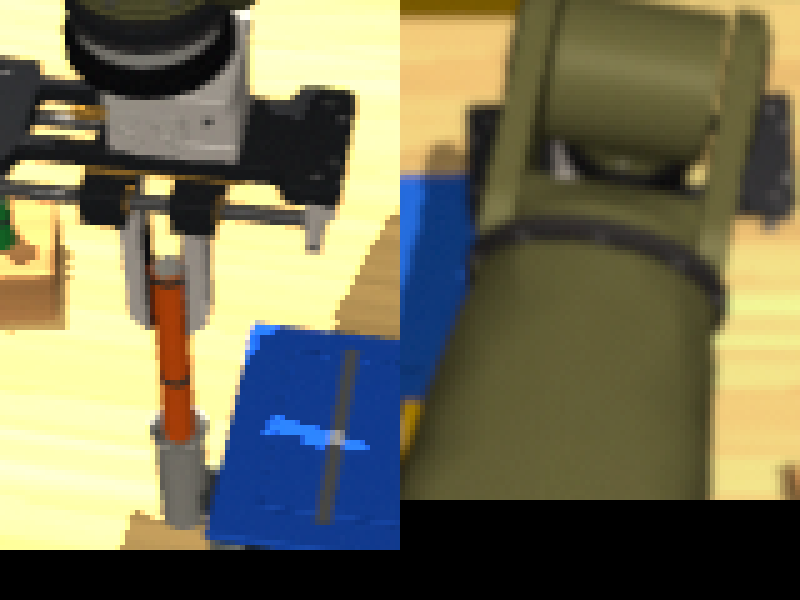

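Request:
step_arm(
  targets=[
    [0,4,0,0,0,0],
    [0,4,0,0,0,0],
    [0,4,0,0,0,0],
    [0,4,0,0,0,0],
    [0,0,0,0,0,0],
  ],
)

```text
time_s: 7.85
ee_pos: [0.6365, -0.0741, 0.1608]
eef_rot: [-1.571, -0.001, -3.098]
force: [-1.6, -1.3, -1.5]
grip_width: 0.0175
```

Request:
step_arm(
  targets=[
    [0,5,0,0,0,0],
    [0,5,0,0,0,0],
    [0,5,0,0,0,0],
    [0,5,0,0,0,0],
    [0,5,0,0,0,0],
    [0,5,0,0,0,0],
    [0,0,0,0,0,0],
  ],
)

```text
time_s: 8.72
ee_pos: [0.6366, -0.074, 0.1307]
eef_rot: [-1.571, -0.001, -3.098]
force: [-1.7, -3.1, -1.8]
grip_width: 0.0175
```

Request:
step_arm(
  targets=[
    [0.4,5,0.6,0,0,0],
    [0,5,0,0,0,0],
    [0,4,0,0,0,0],
    [0,4,0,0,0,0],
    [0,2,0,0,0,0],
    [0,0,0,0,0,0],
  ],
)

```text
time_s: 9.48
ee_pos: [0.6364, -0.0745, 0.1112]
eef_rot: [-1.571, -0.0, -3.098]
force: [-1.8, -1.2, -1.0]
grip_width: 0.0179
```

Request:
step_arm(
  targets=[
    [0,2,0,0,0,0],
    [0,1.5,0,0,0,0],
    [0,1,0,0,0,0],
    [0,1,0,0,0,0],
    [0,1,0,0,0,0],
    [0,0,0,0,0,0],
  ],
)

```text
time_s: 10.22
ee_pos: [0.6367, -0.0747, 0.1063]
eef_rot: [-1.571, 0.001, -3.098]
force: [-6.5, 0.2, 11.2]
grip_width: 0.0177
```

At TCP z = 0.106 the floor pushes back with 11 N, and that is the height expected for a pen fully home. Releasing it.

Request:
step_arm(
  targets=[
    [0,0,0,0,0,0],
    [0,0,0,0,0,0],
    [0,0,0,0,0,0],
    [0,0,0,0,0,0],
    [0,0,0,0,0,0],
  ],
  gripper=0.0,
)

```text
time_s: 10.85
ee_pos: [0.6365, -0.0746, 0.1049]
eef_rot: [-1.571, -0.0, -3.098]
force: [-0.3, -0.1, -0.1]
grip_width: 0.0469
```

```bash
python3 look.py a6 195,130,80,110 220,110,80,100
```

```text
10.85 [ 0.6365 -0.0746  0.1049] [-1.5708 -0.     -3.0975] F [-0.3176 -0.1063 -0.1073] w 0.046886763544146434 q [-0.1738  0.591   1.3448  0.      1.2058  1.3529]
```

View pics/a6.png

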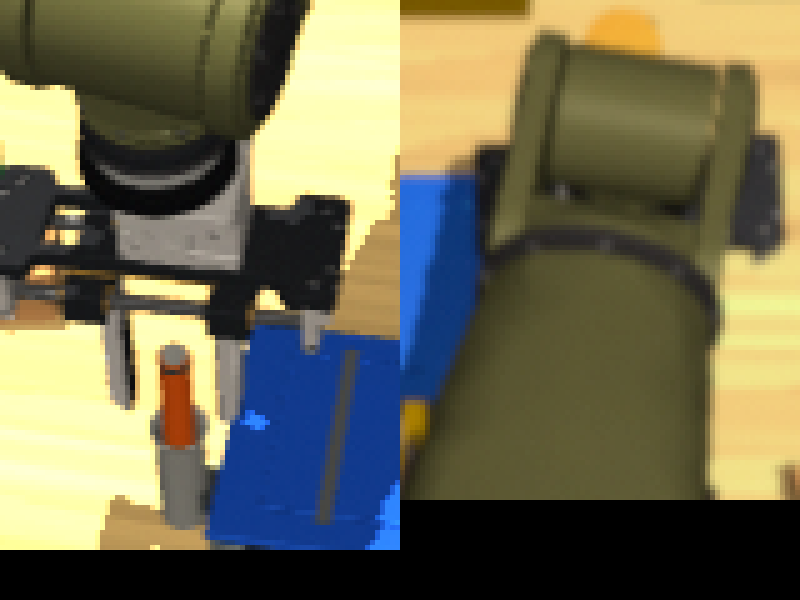

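The pen stands in the tube with its top near scene (230,201), free of the fingers. Rising and moving over the handle.

Request:
step_arm(
  targets=[
    [0,-10,0,0,0,0],
    [0,-20,0,0,0,0],
    [0,-25,0,0,0,0],
    [0,-25,0,0,0,0],
    [12,0,-14,0,0,0],
    [25,0,-27,0,0,0],
    [25,0,-28,0,0,0],
    [25,0,-28,0,0,0],
    [25,0,-28,0,0,0],
    [13,0,-14,0,0,0],
    [0,0,0,0,0,0],
  ],
)

```text
time_s: 12.32
ee_pos: [0.5055, 0.0591, 0.1857]
eef_rot: [-1.571, 0.001, -3.096]
force: [0.1, -0.2, -0.3]
grip_width: 0.0474
```

```bash
python3 look.py a7 195,110,130,140 180,110,130,120;python3 - <<'E'
import pickle;from h import *
np.set_printoptions(precision=4,suppress=True)
S=pickle.load(open("a7.pkl","rb"))["scene"]
print(proj(S,[.637,-.0755,.148]),proj(S,[.505,.058,.085]),proj(S,get_obs()["ee_pos"]))
E
```

```text
12.325 [0.5055 0.0591 0.1857] [-1.5707  0.0011 -3.0964] F [ 0.0949 -0.2242 -0.3058] w 0.04737651965728385 q [ 0.0445  0.2256  1.6622 -0.0001  1.2527  1.5701]
[228.819  200.2436] [283.7187 186.0975] [286.2525 162.3924]
```

View pics/a7.png

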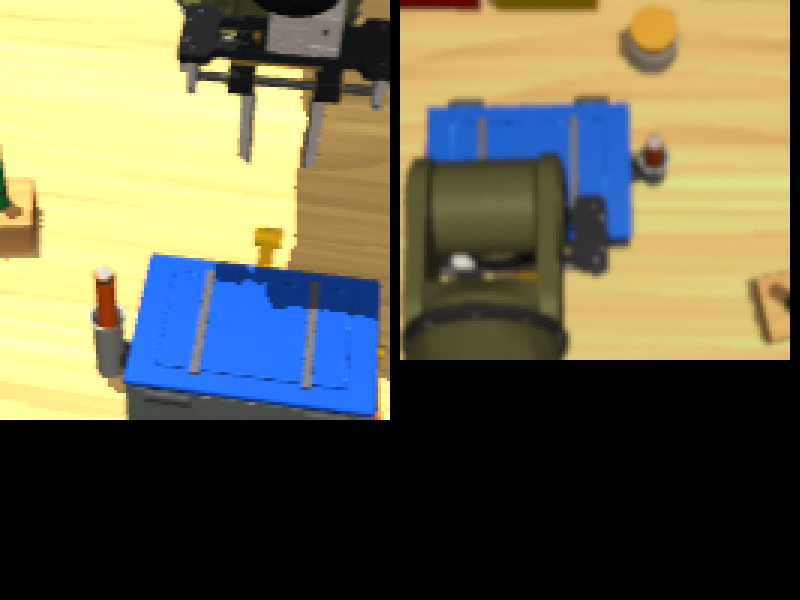

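The pen sits in the tube with its top near scene (229.5,200), where a pen fully home should appear. The open fingers are above the handle. Descending to straddle it.

Request:
step_arm(
  targets=[
    [0.5,20,0,0,0,0],
    [0,25,0,0,0,0],
    [0,25,0,0,0,0],
    [0,25,0,0,0,0],
    [0,15,0,0,0,0],
    [0,10,0,0,0,0],
    [0,9,0,0,0,0],
    [0,0,0,0,0,0],
  ],
)

```text
time_s: 13.42
ee_pos: [0.5049, 0.0587, 0.0557]
eef_rot: [-1.571, -0.0, -3.098]
force: [0.7, 0.3, -0.4]
grip_width: 0.0473
```

```bash
python3 look.py a8 245,120,80,100 180,110,130,120;python3 - <<'E'
import pickle;from h import *
np.set_printoptions(precision=4,suppress=True)
d=pickle.load(open("a7.pkl","rb"));S=d["scene"];T=d["top"]
print(tri(S,(229.4,199.6),T,(264.4,156.8)))
E
```

```text
13.425 [0.5049 0.0587 0.0557] [-1.5708 -0.0005 -3.0976] F [ 0.7117  0.2715 -0.3563] w 0.047336002676874024 q [ 0.0437  0.3904  1.7824 -0.      0.9693  1.5705]
(array([ 0.636 , -0.075 ,  0.1497]), [np.float64(0.0009021928608670913), np.float64(0.0009021928608670596)])
```

View pics/a8.png

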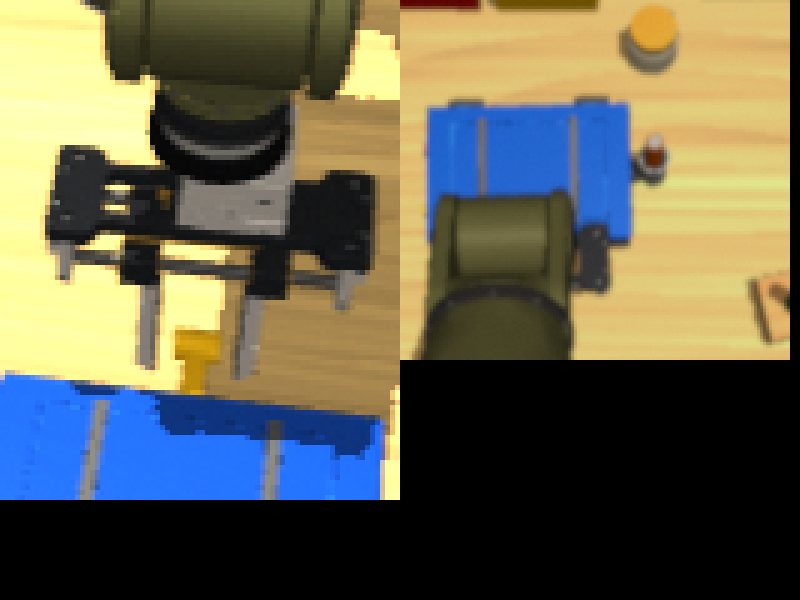

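The pen top triangulates to z = 0.150 (0.148 when home). The drum sits evenly between the fingers, with gaps of about 17 crop pixels on each side. Closing on it.

Request:
step_arm(
  targets=[
    [0,0,0,0,0,0],
    [0,0,0,0,0,0],
    [0,0,0,0,0,0],
    [0,0,0,0,0,0],
    [0,0,0,0,0,0],
    [0,0,0,0,0,0],
  ],
  gripper=-1,
  squeeze=20,
)

```text
time_s: 14.28
ee_pos: [0.505, 0.059, 0.056]
eef_rot: [-1.571, 0.0, -3.098]
force: [0.7, 5.6, 0.7]
grip_width: 0.0281
```

Run:
```python
import numpy as np
# arc in steps; case-frame: -> tool dx = -(case +x), dy = -dz
a=np.radians([0,2,6,11,16,21,26,31,36,41,46,51,55,58,60])
x=192*(1-np.cos(a));z=192*np.sin(a)
for i in range(1,len(a)): print(np.degrees(a[i]).round(),(-(x[i]-x[i-1])).round(1),(-(z[i]-z[i-1])).round(1))
```

```text
2.0 -0.1 -6.7
6.0 -0.9 -13.4
11.0 -2.5 -16.6
16.0 -3.9 -16.3
21.0 -5.3 -15.9
26.0 -6.7 -15.4
31.0 -8.0 -14.7
36.0 -9.2 -14.0
41.0 -10.4 -13.1
46.0 -11.5 -12.1
51.0 -12.5 -11.1
55.0 -10.7 -8.1
58.0 -8.4 -5.5
60.0 -5.7 -3.5
```

Request:
step_arm(
  targets=[
    [-0.1,-6.7,-0.6,0,0,0],
    [-0.9,-13.4,0,0,0,0],
    [-2.5,-16.6,0,0,0,0],
    [-3.9,-16.3,0,0,0,0],
    [-5.3,-15.9,0,0,0,0],
    [0,0,0,0,0,0],
  ],
)

```text
time_s: 15.02
ee_pos: [0.5177, 0.0595, 0.1261]
eef_rot: [-1.57, 0.001, -3.098]
force: [-2.7, -2.9, 0.2]
grip_width: 0.0278
```

```bash
python3 look.py a9 195,70,130,190 180,110,130,120
```

```text
15.025 [0.5177 0.0595 0.1261] [-1.5701  0.0005 -3.0977] F [-2.6798 -2.859   0.2251] w 0.027786765635826664 q [ 0.0445  0.3169  1.6938 -0.0008  1.1303  1.5717]
```

View pics/a9.png

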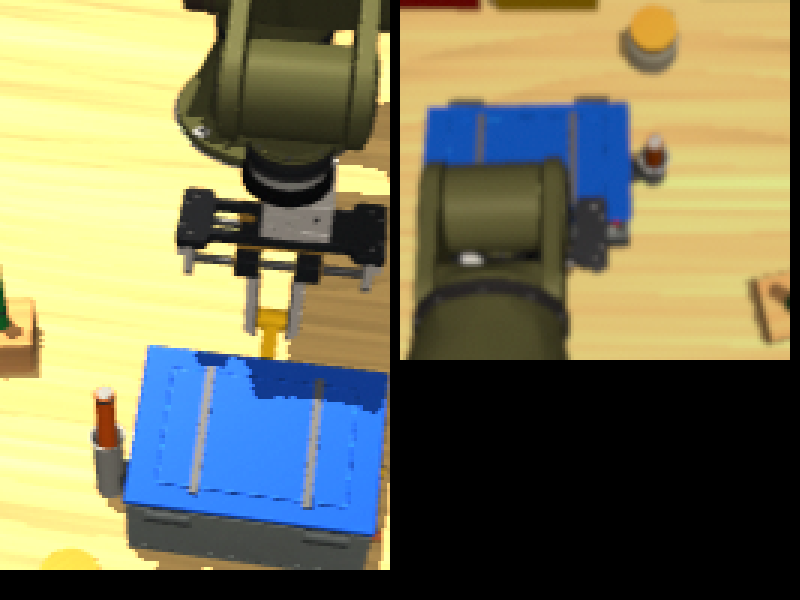

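The lid is rising and the drum is still in the fingers at about scene (285,177). Continuing along the arc with small forces.

Request:
step_arm(
  targets=[
    [-6.7,-15.4,0.2,0,0,0],
    [-8,-14.7,0,0,0,0],
    [-9.2,-14,0,0,0,0],
    [-10.4,-13.1,0,0,0,0],
    [0,0,0,0,0,0],
  ],
)

```text
time_s: 15.75
ee_pos: [0.5521, 0.0605, 0.1822]
eef_rot: [-1.57, -0.0, -3.098]
force: [-1.5, -6.3, 0.2]
grip_width: 0.0271
```

Request:
step_arm(
  targets=[
    [-11.5,-12.1,0.8,0,0,0],
    [-12.5,-11.1,0.3,0,0,0],
    [-10.7,-8.1,0,0,0,0],
    [-8.4,-5.5,0,0,0,0],
    [-5.7,-3.5,0,0,0,0],
    [0,0,0,0,0,0],
    [0,0,0,0,0,0],
  ],
)

```text
time_s: 16.62
ee_pos: [0.6005, 0.0619, 0.2219]
eef_rot: [-1.57, -0.0, -3.098]
force: [-0.8, -5.2, -3.6]
grip_width: 0.0277
```

```bash
python3 look.py b1 195,50,130,200 170,110,130,120
```

```text
16.625 [0.6005 0.0619 0.2219] [-1.5703 -0.0004 -3.0977] F [-0.8169 -5.1568 -3.6144] w 0.02772974360944781 q [ 0.0423  0.4099  1.3349 -0.0005  1.3972  1.5694]
```

View pics/b1.png

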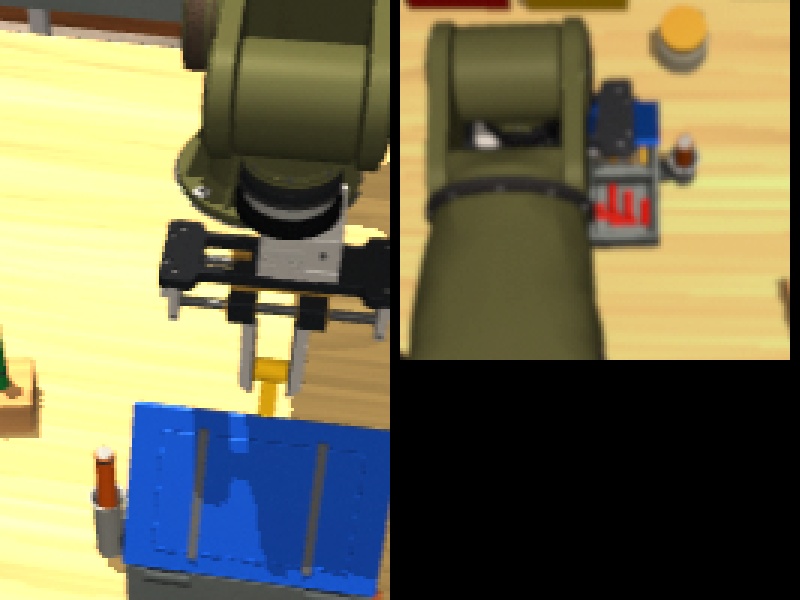

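Run:
```python
import pickle;from h import *
d=pickle.load(open("b1.pkl","rb"));S=d["scene"]
m,s,ce=big(mask(S,(18,170,60),(33,255,255),(275,160,297,190)));print("yellow bbox",s,ce)
H=hsv(S)
b=mask(S,(105,130,40),(125,255,255),(225,170,330,252)); ys,xs=np.nonzero(b)
for r in (240,245,250,260,270,280,290,300): print(r,ys[xs==r].min(),end="; ")
yaw=.042;ex=np.array([np.cos(yaw),np.sin(yaw),0]);ey=np.array([-ex[1],ex[0],0]);hg=np.array([.505,.0585,.075])+.192*ex
for a in(50,55,60,65,70):
    A=np.radians(a);u=-np.cos(A)*ex+[0,0,np.sin(A)];n=np.sin(A)*ex+[0,0,np.cos(A)];n=np.array([np.sin(A)*ex[0]*-1,-np.sin(A)*ex[1],-np.cos(A)])*-1
    print(a,"drum",proj(S,hg+.192*u).round(1),"edge mid",proj(S,hg+.152*u+.004*n).round(1),"edge left",proj(S,hg+.152*u+.004*n-.11*ey).round(1))
```

```text
yellow bbox [279 169  12  20 151] [284.31125828 176.8013245 ]
240 184; 245 184; 250 185; 260 186; 270 188; 280 189; 290 190; 300 191; 50 drum [285.3 170.7] edge mid [283.6 186.3] edge left [241.2 181.7]
55 drum [285.2 171.6] edge mid [283.5 187.4] edge left [240.4 182.8]
60 drum [285.  173.2] edge mid [283.3 189. ] edge left [239.6 184.3]
65 drum [284.7 175.4] edge mid [283.  191.1] edge left [238.8 186.3]
70 drum [284.3 178.3] edge mid [282.7 193.7] edge left [237.9 188.8]
```

The measured lid edge, at (240,184) on the left and (283,189) in the middle, matches 60 degrees, as does the arm pose. I'll hold still, then do a last overall check.

Request:
step_arm(
  targets=[
    [0,0,0.5,0,0,0],
    [0,0,0,0,0,0],
    [0,0,0,0,0,0],
    [0,0,0,0,0,0],
    [0,0,0,0,0,0],
    [0,0,0,0,0,0],
    [0,0,0,0,0,0],
    [0,0,0,0,0,0],
  ],
)

```text
time_s: 17.73
ee_pos: [0.6007, 0.0619, 0.2221]
eef_rot: [-1.571, -0.0, -3.097]
force: [4.8, 0.8, -12.0]
grip_width: 0.028
```

Run:
```python
from h import *
o=get_obs();print(o["time_s"],o["ee_pos"],o["force"],o["grip_width"],abs(o["joint_vel"]).max())
c=camera("scene");cv2.imwrite("pics/fin.png",cv2.cvtColor(c["pixels"],cv2.COLOR_RGB2BGR))
```

```text
17.725 [0.60070358 0.06186987 0.2220747 ] [  4.84771978   0.81688273 -12.02388747] 0.028035373201262145 0.0016588286005156056
```

View pics/fin.png

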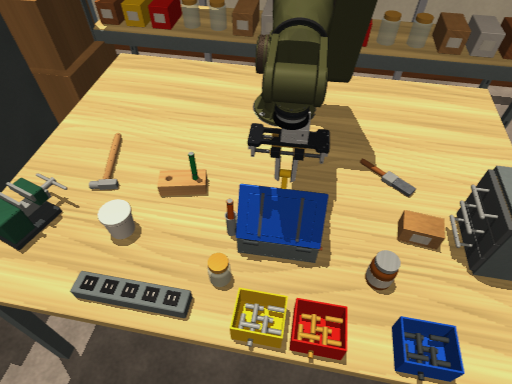

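Everything is in place: the scriber is in the stand near (193,166) and the pen is in the tube near (230,212). The wrist carries about 13 N along the lid towards the hinge, so I'll ease the tool slightly that way.

Request:
step_arm(
  targets=[
    [-0.3,0.5,0,0,0,0],
    [0,0,0,0,0,0],
    [0,0,0,0,0,0],
    [0,0,0,0,0,0],
  ],
)

```text
time_s: 18.27
ee_pos: [0.601, 0.0619, 0.2221]
eef_rot: [-1.571, 0.0, -3.098]
force: [-0.1, 2.2, -4.4]
grip_width: 0.0282
```

Request:
step_arm(
  targets=[
    [0,0,0,0,0,0],
    [0,0,0,0,0,0],
    [0,0,0,0,0,0],
    [0,0,0,0,0,0],
    [0,0,0,0,0,0],
    [0,0,0,0,0,0],
    [0,0,0,0,0,0],
    [0,0,0,0,0,0],
  ],
)

```text
time_s: 19.27
ee_pos: [0.601, 0.0618, 0.2221]
eef_rot: [-1.571, 0.0, -3.097]
force: [-3.8, 2.6, 3.3]
grip_width: 0.0277
```

Run:
```python
from station import job,get_obs
o=get_obs();print(o["ee_pos"],o["force"],o["grip_width"])
print(job.hand_in())
```

```text
[0.6009886  0.0618274  0.22208873] [-3.82145518  2.61043682  3.28526967] 0.027715096608093327
the job is handed in; nothing more can be done
None
```

I moved the orange pen from the stand into the steel tube the same way up and let go of it while the lid was still shut. I then lifted the blue lid by its yellow handle, and the job is handed in at about 19 s with the gripper still holding it.

- **Pen:** the tube floor pushed back with 11 N at the height expected for a pen fully home. Afterwards its top measured 0.150 m above the table, against 0.148 m when home.
- **Lid:** it is at about 60 degrees. The arm position gives 59.8, and the lid edge in the camera image matches 60. The grip is on the drum (28 mm) and the pose was steady for the last second.
- **Rest of the scene:** the last picture shows the green scriber still in its stand and nothing else visibly moved.

Two checks were not quite clean. The two cameras disagreed by about 4 mm on the pen's starting position, which did not affect the grasp. While holding the lid, the wrist force rose to about 13 N. I eased the tool slightly and it was about 6 N, still changing slowly, at hand-in.

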